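# Let one can out of the counter rack

### The job

Let the long can (not the short tin) out of the two-lane can rack without grasping anything: with the fingertips press down the lever beside its lane and keep the lid lifted until the can has rolled out into the tray, then ease the lever back up so that the lid comes down gently to fully shut without slamming, and move clear. Work by that lever alone: do not touch the cans or lids, do not lift the other lid, and leave everything else where it stands.

Things in the scene. Friction and masses are not known exactly. Their poses are not given: they have to be found in the camera images.
- rack: fixed grey two-lane can rack, 345 mm deep, 215 mm wide, 150 mm high, open on top. Origin: on the counter, mid-width, 137 mm from the back wall; x points from the tray to the back, y to its left lane, z up. Lane centre lines at y = +52.5 mm (left) and -52.5 mm (right), a thin wall between. Steel runway sloping 12 degrees down to -x, 47 mm above the counter at x = -45 mm
- tray_mid (a point): point on the runway 175 mm in front of the rack's origin, mid-width: the open catch tray in front of the lids (rack x -205 to -50 mm, side walls 75 mm high, front wall 56 mm high). A can waits leaning on its shut lid at rack x = +15 mm; with the lid lifted two thirds or more it rolls by itself in under 1.5 s to rest on the front wall, its centre at about rack x = -178 mm
- can_center (a point): centre of the long can: plain gold-lacquered metal, 53 mm across, 88 mm long, lying across one of the two lanes (left or right, it varies), about 87 mm above the counter
- tin_center (a point): centre of the short tin: plain gold-lacquered metal, 53 mm across, only 44 mm long, lying across the other lane
- lever_left (a joint): angle of the left lever, rad: 0 at rest (up, lid shut), 0.6 fully pressed (lid lifted 1.05 rad); the lid always turns 1.75 x the lever's angle. Pressing takes about 2 to 4 N at the pad; lid weight and a spring bring the lever back up, within about a third of a second if let go: that slams the lid. Returning faster than about 1.1 rad/s near its rest (pad at 140 mm/s) is a slam
- lever_right (a joint): angle of the right lever, rad: 0 at rest (up, lid shut), 0.6 fully pressed (lid lifted 1.05 rad); the lid always turns 1.75 x the lever's angle. Pressing takes about 2 to 4 N at the pad; lid weight and a spring bring the lever back up, within about a third of a second if let go: that slams the lid. Returning faster than about 1.1 rad/s near its rest (pad at 140 mm/s) is a slam
- pad_left (a point): centre of the upper face of the left lever's black rubber pad (44 mm along rack x, 40 mm wide), outside the left wall at rack y = +160 mm. Lever pivot: rack x = 18 mm, 110 mm high; pad 130 mm from it towards -x. At rest the pad is 148 mm high, pressed 72 mm, moving nearly straight down, tilting from 17 degrees one way to 17 the other
- pad_right (a point): centre of the upper face of the right lever's black rubber pad (44 mm along rack x, 40 mm wide), outside the right wall at rack y = -160 mm. Lever pivot: rack x = 18 mm, 110 mm high; pad 130 mm from it towards -x. At rest the pad is 148 mm high, pressed 72 mm, moving nearly straight down, tilting from 17 degrees one way to 17 the other
- lid_left: the left lid: clear plastic flap with an aluminium edge, 96 mm wide, 110 mm long. Origin on its hinge line at the upper edge, mid-width (rack x = 18 mm, 137 mm high). Shut, it slopes forward and down to the runway; lifted, it is level and reaches to rack x = -92 mm
- lid_right: the right lid: clear plastic flap with an aluminium edge, 96 mm wide, 110 mm long. Origin on its hinge line at the upper edge, mid-width (rack x = 18 mm, 137 mm high). Shut, it slopes forward and down to the runway; lifted, it is level and reaches to rack x = -92 mm
- sauce: bystander: amber glass sauce bottle, 54 mm across, 170 mm tall; origin at the centre of its underside
- jar: bystander: squat glass jar with white cap, 66 mm across, 85 mm tall; origin at the centre of its underside
- soap: bystander: small cardboard box, 90 x 60 x 32 mm, lying flat; origin at the centre of its underside
- milktin: bystander: wide upright tin, 74 mm across, 80 mm tall; origin at the centre of its underside
- cup: bystander: white cup, 76 mm across, 70 mm tall; origin at the centre of its underside
- matches: bystander: paper-covered box, 110 x 55 x 35 mm, lying flat; origin at the centre of its underside
Mind the look-alikes: they are no part of the job. What is shaped like the part that bears can_center but blue or pink is not meant.

How it is judged:
By the outcome, as a careful person would: the job done as asked, in the order asked, and still so for the second after the job is handed in, with the robot touching nothing.
It also fails if it takes over 48 s, if anything falls off the work surface, if the arm or the gripper's body presses on something with over 40 N, if the wrist force passes 120 N, or if a joint passes its speed limit or range.

### The arm

A 7-joint arm with a two-finger parallel gripper is mounted at the origin on the work surface. World frame = base frame: x ahead of the robot, y to its left, z up, the work surface at z = 0. Lengths are in m, angles in rad, forces in N, time in s.
With the tool pointing down it reaches from about 0.35 to 0.775 m from the base axis. Payload 3.1 kg.
Tool frame: the origin (TCP) lies at the very end of the fingers, on their centre line; the grasp point (between the pads) lies 19 mm behind it; z points along the fingers, y is the line along which they close (so a half turn about z gives the same grasp; the last joint's range is limited). The gripper opens to 85 mm and grips with 20 to 120 N. Pads are 22 mm wide; open, the fingers measure 114 mm over their backs; the gripper's body (76 mm by 85 mm) begins 54 mm behind the grasp point. The pads swing forward as they close: fully open they stand 13 mm farther back than shut.
Start: joints at [1.304, 0.311, 0.014, 1.512, -0.004, 1.319, -0.027], TCP at [0.123, -0.536, 0.231] pointing down, gripper open.
Joint ranges: [-2.7, 2.7], [-0.3, 1.91], [-1.27, 1.3], [0.12, 2.57], [-1.44, 4.58], [0.2, 2.03], [-3.05, 3.05]. Speed limits (rad/s): [2.79, 2.79, 3.14, 3.14, 3.14, 3.14, 3.14].

### API

Orientations are given as [roll, pitch, yaw] about the fixed x, y, z axes, in that order (R = Rz(yaw) Ry(pitch) Rx(roll)).
In Python, from workcell import manip, snapshot, order, trace, tip_of gives the robot as it stands. The module is installed in compiled form; this text tells all that it offers.
- The arm moves only by the tool step_arm, never from a script. Its argument "motion" is text: rows parted by semicolons, each of 7 numbers parted by spaces: the shift along the tool's x, y, z in cm, then the turn, a rotation vector about the tool's x, y, z in rad, then the opening, from 0 (shut) to 1 (fully open). In form: x y z wx wy wz grip; .... A call has 1 to 20 rows; each row shifts and turns the commanded pose from where the row before left it, along the tool's axes as they then stand; what a row does not reach is not made up. A row lasts 1/8 s, in which the tool goes at most 62.5 mm and 10.7 degrees, less where a joint would pass 70% of its speed; a pose out of reach is approached as far as the arm can. A call is refused whole if a number of a shift passes 6.25 or a number of a turn 0.188, either way. A call with a gripper value outside its range is refused whole. The fingers move at their own pace and stop on an object; "force" is the grip in N (left out, the last holds). Time passes only in rows, so rows that do not move let the fingers close. It gives the time, the measured TCP pose, the force, the opening and the grip force at its end, in the units of the state.
- manip.state(): the state, without advancing time (a new reading comes with each control period).
- snapshot(name): name is "scene" or "top"; returns a dict with "pixels" (420x560x3 uint8, red, green, blue), "fx", "fy", "cx", "cy" (pixels), "origin" and "orientation" of the camera in the world. Camera axes: x right, y down, z forward; pixel columns grow to the right and rows downward; lengths in m; the calibration is good to about 2 mm. A picture is of the moment at which its call begins. There is no depth.
- order.hand_in(): hands the job in; it is judged then, once.
Trained networks look in the newest picture that a camera, given by its name, has taken for a name from the list of things; names that differ only in an ending like _2 or _b are one class to them, and where a whole thing is asked for, a point or a joint stands for the part that bears it (a point fixed in the world has none). Each returns a list of dicts, best first, with "p" (0 to 1); they miss things now and then, are a little off and sometimes report something else, mostly with a low value. They report only what shows in the picture. A call takes as long as a camera call. They do not tell look-alikes from the thing itself.
- trace(camera, label): "pixels" (420x560 bool, what is visible of it) and "bbox" ([centre column, centre row, width, height] in pixels, round what is visible of it).
- tip_of(camera, label): "position" ([column, row] in pixels: a listed point, or the origin of a listed thing).
The state is a dict: "t": time; "joint_positions": joint angles; "joint_velocities": joint speeds; "joint_torque": joint torques, N m; "tcp_pos": TCP position; "tool_rot": TCP orientation; "ft_force": force on the tool from outside, world axes, zero at the start; "moment": the same for the moment, N m; "gripper_width": finger opening in m; "gripper_force": force on a finger pad.
Only numpy, scipy, OpenCV 4.12 (cv2) and the standard library are available. Lean on these libraries where they do the work, as an engineer would, in place of code of your own. Each camera call takes 0.05 s, during which the arm holds its last target. There are 200 camera calls.

## Working session

There is one attempt and no reset: what is moved stays moved. The work goes in short steps, Python scripts to look and compute and a tool call to move; the robot and the scene stay as the last step left them, time stands still between calls to the robot, and variables do not carry over. Pictures are saved under pics/ and viewed, at most 10 in all, crops included, and the job is handed in when it is done.

Besides the shell and the picture viewer there is one more tool, called after "Call:" in YAML: its name, and indented under it one key for each argument. step_arm: Moves the arm, as the interface text tells. Its arguments: {"type":"object","properties":{"motion":{"type":"string"},"force":{"type":"number"}},"required":["motion"]}

```bash
mkdir -p pics
cat > h.py <<'E'
import numpy as np,cv2
from workcell import manip,snapshot,order,trace,tip_of
from scipy.spatial.transform import Rotation as R
def rot(o):
    o=np.array(o,float)
    if o.shape==(3,3): return o
    if o.size==4: return R.from_quat(o).as_matrix()
    return R.from_euler('xyz',o).as_matrix()
def save(s,n): cv2.imwrite('pics/'+n,s['pixels'][:,:,::-1])
def ray(s,p):
    d=rot(s['orientation'])@np.array([(p[0]-s['cx'])/s['fx'],(p[1]-s['cy'])/s['fy'],1]); return np.array(s['origin']),d
def atz(s,p,z):
    o,d=ray(s,p); return o+d*(z-o[2])/d[2]
def proj(s,P):
    c=rot(s['orientation']).T@(np.array(P)-s['origin']); return np.array([s['cx']+s['fx']*c[0]/c[2],s['cy']+s['fy']*c[1]/c[2]])
E
python3 - <<'E'
from h import *
S={c:snapshot(c) for c in('scene','top')}
for c,s in S.items():
    save(s,c+'0.png'); print(c,s['origin'],s['orientation'],s['fx'])
    for l,z in dict(can_center=.087,tin_center=.087,pad_left=.148,pad_right=.148,lid_left=.137,lid_right=.137,rack=0,tray_mid=.02).items():
        for q in tip_of(c,l)[:2]: print(c,l,round(q['p'],2),np.round(q['position'],1),np.round(atz(s,q['position'],z),3))
print(manip.state())
E
```

```text
scene [ 1.59917449 -0.25671489  1.03943618] [-2.26763271 -0.02203773  1.33529053] 538.7061462352935
scene can_center 0.81 [390.2 246.1] [0.708 0.265 0.087]
scene can_center 0.74 [262.1 230.3] [ 0.581 -0.042  0.087]
scene tin_center 0.7 [223.6 245.5] [ 0.616 -0.149  0.087]
scene pad_left 0.74 [273.1 178.5] [0.446 0.017 0.148]
scene pad_right 0.79 [163.6 213.8] [ 0.534 -0.286  0.148]
scene lid_left 0.79 [257.6 220.3] [ 0.595 -0.057  0.137]
scene lid_right 0.68 [222.  230.8] [ 0.615 -0.15   0.137]
scene lid_right 0.41 [150.5 216.6] [ 0.525 -0.319  0.137]
scene rack 0.63 [237.4 260.2] [ 0.59  -0.112  0.   ]
scene rack 0.43 [260.1 217. ] [ 0.43  -0.016  0.   ]
scene tray_mid 0.82 [212.9 214.5] [ 0.414 -0.152  0.02 ]
scene tray_mid 0.46 [130.1 253.5] [ 0.525 -0.387  0.02 ]
top [0.47534819 0.03049658 1.28225031] [-3.10859031 -0.01318305 -1.56044996] 430.1454613290946
top can_center 0.98 [227.1 280.6] [0.318 0.173 0.087]
top can_center 0.75 [188.4 161. ] [0.648 0.286 0.087]
top tin_center 0.67 [344.2 174.1] [ 0.617 -0.149  0.087]
top pad_left 0.91 [284.4 232.9] [0.452 0.017 0.148]
top pad_le
[... 368 characters left out ...]
0.31087307,  0.01399954,  1.51150127, -0.00443868,
        1.31921204, -0.0272435 ]), 'joint_velocities': array([-9.96903983e-05, -1.55645128e-03,  2.45187157e-04,  1.01074141e-03,
       -1.27530662e-03, -8.86299332e-04,  4.56275997e-04]), 'joint_torque': array([-1.96031624e-04, -3.79796290e+01,  1.45532442e-01, -2.30863076e+01,
        1.21914118e-02,  1.66093938e-03,  4.01993105e-07]), 'tcp_pos': array([ 0.12264242, -0.53616306,  0.2313181 ]), 'tool_rot': array([ 3.14155596e+00, -1.78052696e-05,  2.24812812e-01]), 'ft_force': array([-0.16286681,  0.0014701 , -0.13248868]), 'moment': array([ 0.03392971, -0.01271877,  0.00621671]), 'gripper_force': 0.0, 'gripper_width': 0.08507468267927586}
```

Run:
```python
import cv2
a=cv2.imread('pics/scene0.png');b=cv2.imread('pics/top0.png')
cv2.imwrite('pics/scrop.png',cv2.resize(a[120:330,110:390],(800,600)))
cv2.imwrite('pics/tcrop.png',cv2.resize(b[90:300,190:470],(800,600)))
```

```text
(no output)
```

View pics/scrop.png

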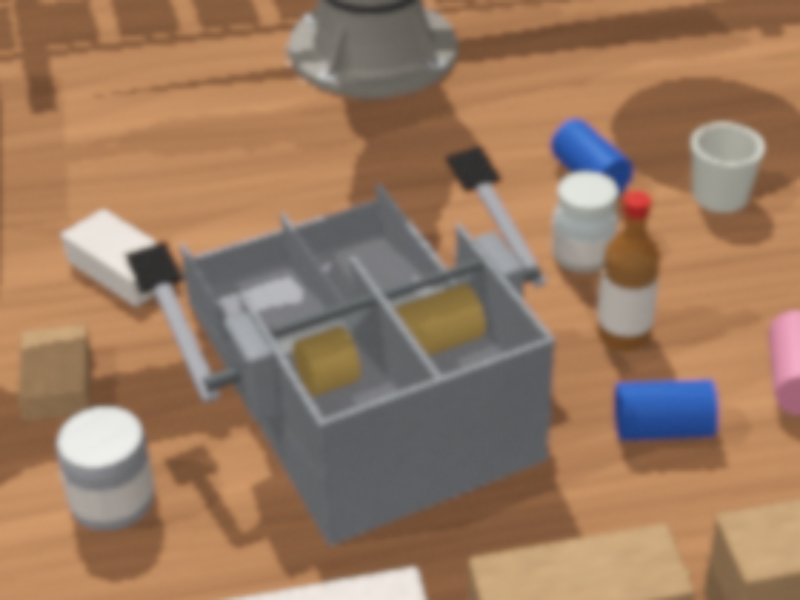

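View pics/tcrop.png

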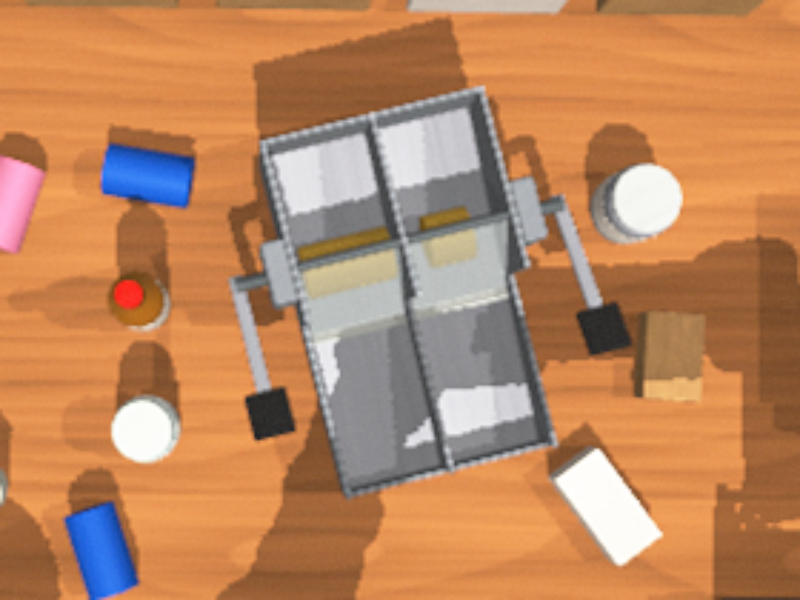

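View pics/top0.png

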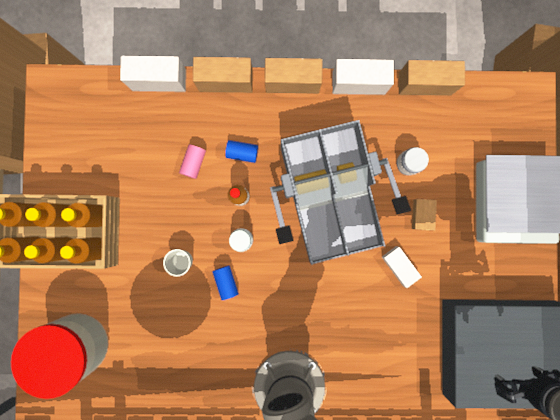

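The long can sits in the left lane (top view, lid at about 311,180), so I need the left lever, with its pad at (284,233). World position is about (0.449, 0.017, 0.148). The short tin is on the right, and the blue and pink cylinders are decoys. I'll move above the left pad with the fingers shut.

Call:
step_arm:
  motion: "1 -1 0 0 0 0 0;2 -2 0 0 0 0 0;2.8 -3 0 0 0 0 0;2.8 -3 0 0 0 0 0;2.8 -3 0 0 0 0 0;2.8 -3 0 0 0 0 0;2.8 -3 0 0 0 0 0;2.8 -3 0 0 0 0 0;2.8 -3 0 0 0 0 0;2.8 -3 0 0 0 0 0;2.8 -3 0 0 0 0 0;2.8 -3 0 0 0 0 0;2.8 -3 0 0 0 0 0;2.8 -3 0 0 0 0 0;2.8 -3 0 0 0 0 0;2.8 -3 0 0 0 0 0;1.5 -1.5 0 0 0 0 0;0.4 -0.1 0 0 0 0 0;0 0 0 0 0 0 0;0 0 0 0 0 0 0"

```text
t: 3.4
tcp_pos: [0.4481, 0.0151, 0.2312]
tool_rot: [3.141, 0.001, 0.223]
ft_force: [-0.2, -0.5, -0.3]
gripper_width: -0.0001
gripper_force: 0.0
```

Run:
```python
from h import *
s=manip.state(); print(s['t'],s['tcp_pos'],s['tool_rot'],s['ft_force'],s['gripper_width'])
S={c:snapshot(c) for c in('scene','top')}
for c,q in S.items():
    print(c,'tcp px',proj(q,s['tcp_pos']))
    for l,z in dict(pad_left=.148,pad_right=.148).items():
        for k in tip_of(c,l)[:1]: print(l,round(k['p'],2),k['position'],np.round(atz(q,k['position'],z),4))
a=S['scene']['pixels'][120:300,170:410,::-1]; cv2.imwrite('pics/s1.png',cv2.resize(a,(800,600)))
```

```text
3.4 [0.44806268 0.01512121 0.23119419] [3.14072542e+00 8.03503351e-04 2.22606001e-01] [-0.17959348 -0.52125566 -0.34484983] -0.00013709885629573253
scene tcp px [272.83279335 153.82433674]
pad_left 0.65 [276.3, 177.5] [0.4437 0.0269 0.148 ]
pad_right 0.71 [160.6, 214.3] [ 0.5343 -0.2931  0.148 ]
top tcp px [285.56839602 235.30433015]
pad_right 0.66 [400.2, 206.7] [ 0.5246 -0.2889  0.148 ]
```

View pics/s1.png

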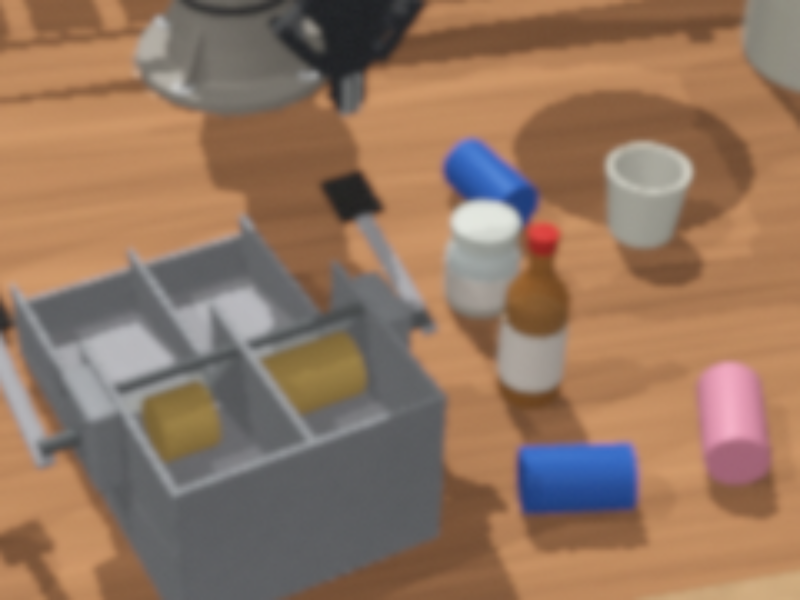

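The finger tip is at crop (348,110), directly above the left pad at crop (351,196). The pad lies about 5 mm further toward +y. I'll shift by that, then go down and press.

Call:
step_arm:
  motion: "0.2 -0.5 1 0 0 0 0;0 0 2 0 0 0 0;0 0 2 0 0 0 0;0 0 1.2 0 0 0 0;0 0 0.8 0 0 0 0;0 0 0.6 0 0 0 0;0 0 0.6 0 0 0 0;0 0 0 0 0 0 0"

```text
t: 4.7
tcp_pos: [0.4494, 0.0217, 0.1491]
tool_rot: [-3.142, 0.0, 0.225]
ft_force: [0.2, -0.1, -0.3]
gripper_width: 0.0001
gripper_force: 0.0
```

Run:
```python
from h import *
S={c:snapshot(c) for c in('scene','top')}
a=cv2.resize(S['scene']['pixels'][130:280,200:340,::-1],(400,428));b=cv2.resize(S['top']['pixels'][110:260,240:380,::-1],(400,428))
cv2.imwrite('pics/c2.png',np.hstack([a,b])); s=manip.state(); print(s['tcp_pos'],s['ft_force'])
```

```text
[0.44968011 0.02176053 0.14947488] [-0.26474326 -0.66504964  1.16374024]
```

View pics/c2.png

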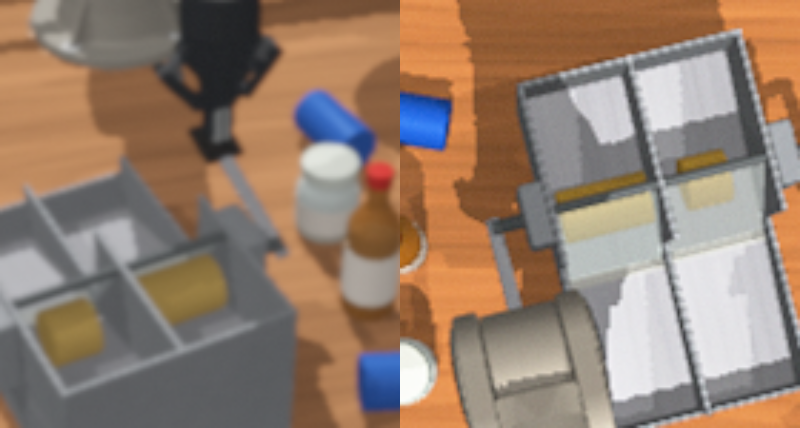

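The tip rests on the pad and is starting to make contact. Now I'll press down and hold.

Call:
step_arm:
  motion: "0 0 0.4 0 0 0 0;0 0 0.8 0 0 0 0;0 0 0.8 0 0 0 0;0 0 0.8 0 0 0 0;0 0 0.8 0 0 0 0;0 0 0.8 0 0 0 0;0 0 0.8 0 0 0 0;0 0 0.8 0 0 0 0;0 0 0.6 0 0 0 0;0 0 0.4 0 0 0 0;0 0 0 0 0 0 0;0 0 0 0 0 0 0;0 0 0 0 0 0 0;0 0 0 0 0 0 0;0 0 0 0 0 0 0;0 0 0 0 0 0 0;0 0 0 0 0 0 0;0 0 0 0 0 0 0;0 0 0 0 0 0 0;0 0 0 0 0 0 0"

```text
t: 7.3
tcp_pos: [0.4494, 0.0218, 0.0793]
tool_rot: [-3.142, 0.0, 0.225]
ft_force: [2.1, 0.9, 4.5]
gripper_width: 0.0002
gripper_force: 1.9
```

Run:
```python
from h import *
S={c:snapshot(c) for c in('scene','top')}
a=cv2.resize(S['scene']['pixels'][130:280,200:340,::-1],(400,428));b=cv2.resize(S['top']['pixels'][130:280,240:380,::-1],(400,428))
cv2.imwrite('pics/c3.png',np.hstack([a,b])); s=manip.state(); print(s['tcp_pos'],s['ft_force'])
```

```text
[0.44940386 0.02177625 0.07926252] [1.201295   1.206034   4.61732251]
```

View pics/c3.png

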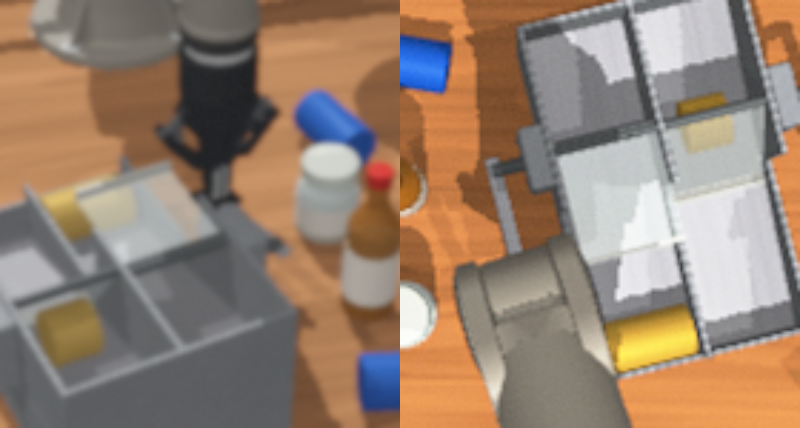

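The lid is lifted and the long can rests at the tray's front wall (right panel, about 655,338). Next I'll ease the lever back up slowly.

Call:
step_arm:
  motion: "0 0 -0.2 0 0 0 0;0 0 -0.4 0 0 0 0;0 0 -0.4 0 0 0 0;0 0 -0.4 0 0 0 0;0 0 -0.4 0 0 0 0;0 0 -0.4 0 0 0 0;0 0 -0.4 0 0 0 0;0 0 -0.4 0 0 0 0;0 0 -0.4 0 0 0 0;0 0 -0.4 0 0 0 0;0 0 -0.4 0 0 0 0;0 0 -0.4 0 0 0 0;0 0 -0.4 0 0 0 0;0 0 -0.4 0 0 0 0;0 0 -0.4 0 0 0 0;0 0 -0.3 0 0 0 0;0 0 -0.2 0 0 0 0;0 0 -0.2 0 0 0 0;0 0 -0.2 0 0 0 0;0 0 -0.2 0 0 0 0"

```text
t: 9.9
tcp_pos: [0.4493, 0.0217, 0.1483]
tool_rot: [-3.142, 0.0, 0.225]
ft_force: [1.8, 0.1, 1.8]
gripper_width: -0.0001
gripper_force: 0.9
```

Call:
step_arm:
  motion: "0 0 -0.2 0 0 0 0;0 0 -0.2 0 0 0 0;0 0 -0.2 0 0 0 0;0 0 -0.2 0 0 0 0;0 0 -0.2 0 0 0 0;0 0 -0.2 0 0 0 0;0 0 0 0 0 0 0"

```text
t: 10.78
tcp_pos: [0.4496, 0.0218, 0.1605]
tool_rot: [3.141, -0.0, 0.225]
ft_force: [0.7, -0.4, -0.1]
gripper_width: -0.0
gripper_force: 0.0
```

Call:
step_arm:
  motion: "0 0 -0.3 0 0 0 0;0 0 -0.6 0 0 0 0;0 0 -1 0 0 0 0;0 0 -2 0 0 0 0;-1 0 -2 0 0 0 0;-3 0 -2 0 0 0 0;-2 0 -1 0 0 0 0;-1 0 0 0 0 0 0;0 0 0 0 0 0 0;0 0 0 0 0 0 0"

```text
t: 12.02
tcp_pos: [0.3815, 0.0063, 0.249]
tool_rot: [-3.141, 0.0, 0.225]
ft_force: [-0.3, -0.2, -0.4]
gripper_width: -0.0004
gripper_force: 0.0
```

Run:
```python
from h import *
S={c:snapshot(c) for c in('scene','top')}
a=cv2.resize(S['scene']['pixels'][130:280,200:340,::-1],(400,428));b=cv2.resize(S['top']['pixels'][130:280,240:380,::-1],(400,428))
cv2.imwrite('pics/c4.png',np.hstack([a,b])); s=manip.state(); print(s['t'],s['tcp_pos'],s['ft_force'])
```

```text
12.125 [0.38151983 0.00639699 0.24888534] [ 0.29669774 -1.19222457  0.30342414]
```

View pics/c4.png

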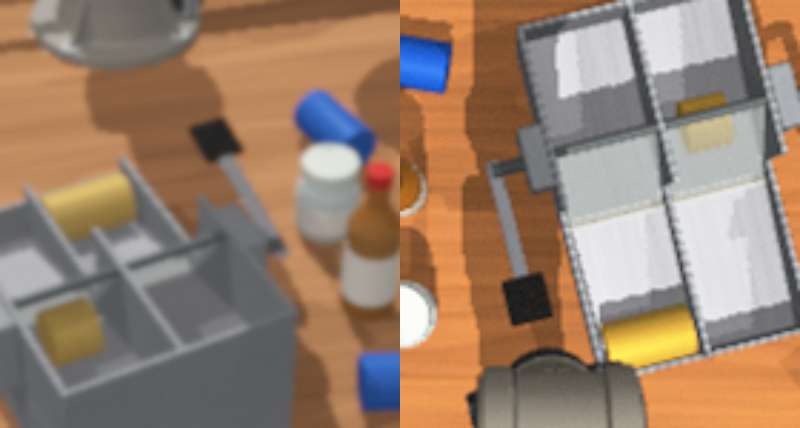

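The long can lies in the tray, the left lid is shut with its lever at rest, the tin hasn't moved, and the arm is clear.

```bash
python3 -c "
from h import *
print(order.hand_in())"
```

```text
the job is handed in; nothing more can be done
None
```

The long can was let out into the tray with the left lever, the lid was eased shut without slamming as far as I could see, the arm is clear, and the job was handed in at about 12 s.

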